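# Set up the folding tool rest on the garage bench

### The job

Set up the folding tool rest: pull its spring sleeve up, turn it clockwise (seen from above) as far as its stop and let it drop fully home in the open notch, so that its lug no longer holds the prop bar down. Then swing the prop bar up and over past upright until it leans on its stop and stands there alone, and leave the pot, the jar and the trowel where they are.

Things in the scene. Friction and masses are not known exactly. Their poses are not given: they have to be found in the camera images.
- rest: Folding tool rest, fixed to the bench: grey base plate 150 x 270 x 8 mm (x -105 to 45, y -145 to 125 mm). Origin on the bench surface under the bar's centre line, 100 mm from the hinge axis; x across the prop bar, y along the folded bar from hinge to head, z up. The sleeve's upright axis is at x -55, y 0; a fixed guide rod with a 22 mm nut on that axis ends 121 mm above the bench.
- sleeve_grip (a point): Centre of the spring sleeve's knurled round grip, on its upright axis: diameter 40 mm, 59 to 103 mm above the bench when down, this point at 84 mm; rises and turns with the sleeve. Below the grip: a 56 mm flange (51 to 59 mm high) with a flat lug along this frame's +x, out to 66 mm, 18 mm wide; opposite the lug, a downward tooth out to 38 mm meets the stop.
- lug_end (a point): Top face of the lug near its outer end, 60 mm from the sleeve axis. At the start the lug lies over the middle of the folded prop bar, 2 mm above it, and blocks it.
- sleeve_lift (a joint): How far the sleeve is pulled up, m: 0 down in a notch, 0.011 upper end. Spring 6 N at 0 to 9.3 N at the top, plus 2 N weight. Down in a notch a key blocks turning (about 5 degrees of play); it turns freely when lifted over 0.008. Let go between the notches it rests at 0.007 on the plain part of the ring and can be gripped afresh.
- sleeve_turn (a joint): Turn of the sleeve, rad, clockwise from above positive: 0 locked. The open notch lies at a stop, somewhere from 1.63 to 2.21 rad, set differently each time and not given: turn the raised sleeve until the stop is felt, and let it drop.
- prop (a joint): Angle of the prop bar, rad: 0 folded flat along the stand's +y, 1.571 upright, 1.833 leaning on its stop, 15 degrees past upright. Let go short of upright it falls back; let go past upright it falls on to the stop and stays. Mass about 0.3 kg.
- prop_head (a point): Centre of the prop bar's forked head, 36 mm wide (along the stand's x), 18 mm thick, 30 mm long, two 16 mm prongs beyond; 171 mm from the hinge axis, 42 mm above the bench when folded. The bar behind it is 20 mm wide, 14 mm thick. Free space on both sides; the plate's top below it is 8 mm high.
- prop_hinge (a point): Middle of the bar's hinge axis, 42 mm above the bench; the axis runs along the stand's x. A positive turn lifts the head from the stand's +y side up and over towards -y.
- pot: Bystander: terracotta pot, 84 mm wide, 75 mm high, origin under its middle.
- jar: Bystander: clear jar with white cap, 64 mm wide, 85 mm high, origin under its middle.
- trowel: Bystander: hand trowel lying on the bench, 314 mm long, origin near the middle of its underside, blade towards its own +x.

How it is judged:
By the outcome, as a careful person would: the job done as asked, in the order asked, and still so for the second after the job is handed in, with the robot touching nothing.
It also fails if it takes over 64 s, if anything falls off the work surface, if the arm or the gripper's body presses on something with over 40 N, if the wrist force passes 120 N, or if a joint passes its speed limit or range.

### The arm

A 6-joint arm with a two-finger parallel gripper is mounted at the origin on the work surface. World frame = base frame: x ahead of the robot, y to its left, z up, the work surface at z = 0. Lengths are in m, angles in degrees, forces in N, time in s.
With the tool pointing down it reaches from about 0.375 to 0.9 m from the base axis. Payload 3.1 kg.
Tool frame: the origin (TCP) lies at the very end of the fingers, on their centre line; the grasp point (between the pads) lies 19 mm behind it (grip_point_offset is the distance from the TCP to the grasp point, in m); y points along the fingers, x is the direction in which the jaws open and shut, and the axes are right-handed (so a half turn about y gives the same grasp; the last joint's range is limited). The gripper opens to 87 mm and grips with 3 to 60 N. Pads are 19 mm wide; open, the fingers measure 117 mm over their backs; the gripper's body (75 mm by 190 mm) begins 51 mm behind the grasp point.
Start: joints at [-86.545, 30.224, 82.088, -0, 67.689, -10.227], TCP at [0.148, -0.607, 0.223] pointing down, gripper open.
Joint ranges: [-176.69, 176.69], [-43.24, 126.21], [12.49, 139.97], [-82, 262], [0, 151.66], [-163.58, 163.58]. Speed limits (degrees/s): [159.86, 159.86, 180, 180, 180, 180].

### API

Orientations are given as a 3x3 rotation matrix whose columns are the frame's x, y, z axes.
In Python, from rig import * gives the robot as it stands.
- The arm moves only by the tool send_rows, never from a script. Its argument "moves" is text: rows parted by semicolons, each of 5 numbers parted by spaces: the finger opening in mm, from 0 to 87, then the shift along the tool's x, y, z in mm, then the turn about the tool's y in degrees. In form: fingers dx dy dz yaw; .... A call has 1 to 20 rows; each row shifts and turns the commanded pose from where the row before left it, along the tool's axes as they then stand; what a row does not reach is not made up. A row lasts 1/12 s, in which the tool goes at most 41.7 mm and 7.16 degrees, less where a joint would pass 70% of its speed; a pose out of reach is approached as far as the arm can. A call is refused whole if a number of a shift passes 41.7 or a number of a turn 7.16, either way. A call with a gripper value outside its range is refused whole. The fingers move at their own pace and stop on an object; the grip force is fixed at half the most. Time passes only in rows, so rows that do not move let the fingers close. It gives the time, the measured TCP pose, the force and the opening at its end, in the units of the state.
- read_state(): the state, without advancing time (a new reading comes with each control period).
- capture(name): name is "side" or "top" or "wrist"; returns a dict with "image" (420x560x3 uint8, blue, green, red), "z_map" (420x560 float32, m along the optical axis (not along the pixel's ray), 0 where there is no reading), "mtx" (3x3 intrinsics, pixels), "origin" and "rotation" of the camera in the world; the wrist camera has in their place "tool_from_camera" (4x4, takes a point from camera to tool coordinates, whose origin is the TCP and whose axes are the tool frame's). Camera axes: x right, y up, looking along -z (the intrinsics and any distortion apply to the point x, -y, -z); pixel columns grow to the right and rows downward; lengths in m; the calibration is good to about 2 mm. A picture is of the moment at which its call begins: read the wrist's pose just before it.
- hand_in(): hands the job in, once; it reports no verdict.
Trained networks look in a picture, given as the dict that the camera call returned (one of the last four; its "shot" number tells which), for a name from the list of things; names that differ only in an ending like _2 or _b are one class to them, and where a whole thing is asked for, a point or a joint stands for the part that bears it (a point fixed in the world has none). Each returns a list of dicts, best first, with "p" (0 to 1); they miss things now and then, are a little off and sometimes report something else, mostly with a low value. They report only what shows in the picture. A call takes as long as a camera call.
- search_frame(picture, name): "bbox" ([left, top, right, bottom] in pixels, round what is visible of it).
- masks_of(picture, name): "region" (420x560 bool, what is visible of it) and "bbox" ([left, top, right, bottom] in pixels, round what is visible of it).
- mark_of(picture, name): "pixel" ([row, column] in pixels: a listed point, or the origin of a listed thing).
The state is a dict: "time_s": time; "joint_positions": joint angles; "qvel": joint speeds; "tau": joint torques, N m; "position": TCP position; "tcp_rot": TCP orientation; "force": force on the tool from outside, world axes, zero at the start; "moment": the same for the moment, N m; "opening": opening from 0.0 (shut) to 1.0 (fully open).
Only numpy, scipy, OpenCV 4.12 (cv2) and the standard library are available. Lean on these libraries where they do the work, as an engineer would, in place of code of your own. Each camera call takes 0.05 s, during which the arm holds its last target. There are 200 camera calls.

## Working session

There is one attempt and no reset: what is moved stays moved. The work goes in short steps, Python scripts to look and compute and a tool call to move; the robot and the scene stay as the last step left them, time stands still between calls to the robot, and variables do not carry over. Pictures are saved under pics/ and viewed, about 8 in all and at most 12, crops included, and the job is handed in when it is done.

Besides the shell and the picture viewer there is one more tool, called in YAML: its name, and indented under it one key for each argument. send_rows: Moves the arm, as the interface text tells. Its arguments: {"type":"object","properties":{"moves":{"type":"string"}},"required":["moves"]}

```bash
mkdir -p pics; ls; cat > h.py <<'E'
from rig import *
import numpy as np, cv2
def ray(c,px):
    K=c["mtx"]; v=np.array([(px[1]-K[0,2])/K[0,0],-(px[0]-K[1,2])/K[1,1],-1.0]); return v
def world(c,px,d=None,z=None):
    v=ray(c,px); R=np.array(c["rotation"]);o=np.array(c["origin"])
    if z is not None:
        w=R@v; return o+w*(z-o[2])/w[2]
    return o+R@(v*d)
def proj(c,p):
    q=np.array(c["rotation"]).T@(np.array(p)-np.array(c["origin"])); K=c["mtx"]
    return [K[1,1]*(-q[1]/-q[2])+K[1,2],K[0,0]*(q[0]/-q[2])+K[0,2]]
E
python3 - <<'E'
from h import *
np.set_printoptions(precision=4,suppress=True)
s=read_state(); print(s)
for n in("top","side"):
    c=capture(n); cv2.imwrite(f"pics/{n}0.png",c["image"]); print(n,c["origin"],c["rotation"],c["mtx"])
    for t,z in(("sleeve_grip",.084),("lug_end",.059),("prop_head",.042),("prop_hinge",.042),("rest",0),("pot",0),("jar",0),("trowel",0)):
        for m in mark_of(c,t)[:2]:
            print(t,round(m["p"],2),m["pixel"],world(c,m["pixel"],z=z))
E
```

```text
pics
{'time_s': 0.0, 'joint_positions': array([-86.5465,  30.2779,  82.1565,  -0.0016,  67.6883, -10.2263]), 'qvel': array([ 0.0316, -0.0142, -0.1131,  0.1293, -0.062 , -0.0258]), 'tau': array([ -0.0005, -44.0043, -17.6591,   0.0634,   0.0583,  -0.0002]), 'position': array([ 0.1478, -0.6065,  0.2216]), 'tcp_rot': array([[ 0.2365, -0.0002,  0.9716],
       [-0.9716,  0.0021,  0.2365],
       [-0.0021, -1.    ,  0.0004]]), 'force': array([-0.0013, -0.1381, -0.62  ]), 'moment': array([ 0.0499, -0.0205, -0.0197]), 'opening': 1.0007530519552787}
top [0.461  0.0167 0.7521] [[-0.1162  0.9722 -0.2032]
 [-0.9932 -0.1122  0.0313]
 [ 0.0076  0.2055  0.9786]] [[404.4654   0.     281.6098]
 [  0.     404.4654 210.3865]
 [  0.       0.       1.    ]]
sleeve_grip 0.85 [264.0, 227.4] [0.5206 0.0941 0.084 ]
lug_end 0.61 [228.4, 238.9] [0.5817 0.0718 0.059 ]
prop_head 0.75 [222.8, 202.2] [0.6022 0.137  0.042 ]
prop_hinge 0.87 [247.9, 295.6] [ 0.5386 -0.0226  0.042 ]
rest 0.76 [236.3, 242.8] [0.5762 0.0706 0.    ]
pot 0.77 [180.1, 283.5] [ 0.676  -0.0179  0.    ]
jar 0.85 [159.0, 227.8] [0.7308 0.085  0.    ]
trowel 0.65 [241.9, 383.9] [ 0.5353 -0.1907  0.    ]
side [0.3177 0.4036 0.5684] [[-0.8239  0.407  -0.3944]
 [-0.5667 -0.5825  0.5827]
 [ 0.0074  0.7036  0.7105]] [[383.9078   0.     276.1317]
 [  0.     383.9078 208.1555]
 [  0.       0.       1.    ]]
sleeve_grip 0.95 [250.0, 276.4] [0.5327 0.0838 0.084 ]
lug_end 0.26 [192.1, 347.3] [ 0.5115 -0.1301  0.059 ]
prop_head 0.73 [269.4, 226.0] [0.597  0.1379 0.042 ]
prop_hinge 0.94 [223.1, 302.3] [ 0.5478 -0.0238  0.042 ]
rest 0.74 [264.8, 260.7] [0.5741 0.0729 0.    ]
rest 0.55 [194.0, 348.9] [ 0.5284 -0.1885  0.    ]
pot 0.62 [215.2, 245.2] [ 0.6735 -0.0096  0.    ]
jar 0.62 [233.8, 193.5] [0.7254 0.0877 0.    ]
trowel 0.6 [194.1, 346.4] [ 0.5327 -0.1851  0.    ]
```

View pics/top0.png

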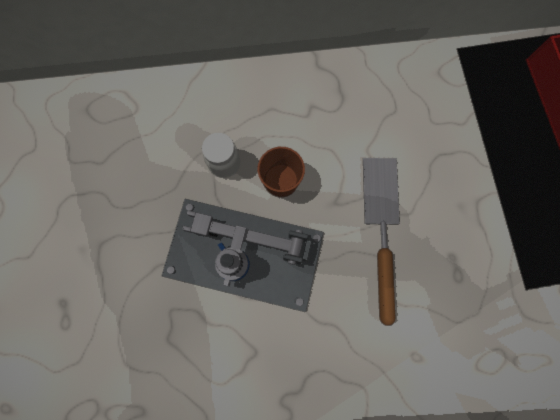

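View pics/side0.png

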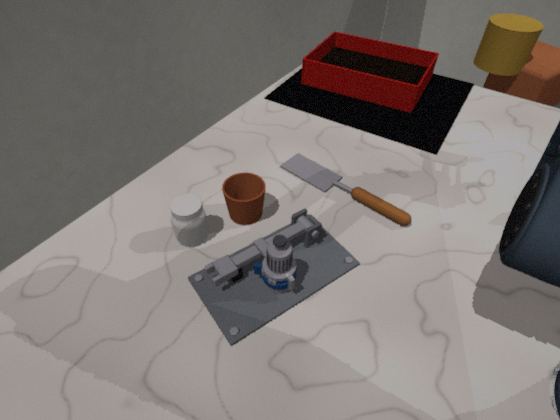

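The top view shows the rest with the sleeve at about (264,230), the bar running from the hinge (248,296) to the head (223,202), and the pot and jar beyond it. This agrees with the network marks. Next I'll refine the pose from depth.

```bash
cat >> h.py <<'E'
def cloud(c,R=None,o=None):
    z=c["z_map"]; K=c["mtx"]; r,k=np.nonzero(z>0); d=z[r,k]
    v=np.stack([(k-K[0,2])/K[0,0],-(r-K[1,2])/K[1,1],-np.ones(len(r))],1)*d[:,None]
    if R is None: R,o=np.array(c["rotation"]),np.array(c["origin"])
    return v@np.array(R).T+o
def wcloud(c,s):
    T=np.array(c["tool_from_camera"]);R=np.array(s["tcp_rot"]);return cloud(c,R@T[:3,:3],R@T[:3,3]+np.array(s["position"]))
E
python3 - <<'E'
from h import *
np.set_printoptions(precision=4,suppress=True)
for n in("top","side"):
    c=capture(n);P=cloud(c)
    near=np.hypot(P[:,0]-.55,P[:,1]-.08)<.2
    q=P[near]; print(n,np.median(q[(abs(q[:,2])<.004)][:,2]))
    pl=q[(q[:,2]>.005)&(q[:,2]<.0125)&(np.hypot(q[:,0]-.55,q[:,1]-.07)<.17)]
    m=[x for x in masks_of(c,"rest")][:1]
    M=m[0]["region"]; r,k=np.nonzero(M); print(m[0]["p"],M.sum())
    w=np.array([world(c,(a,b),d=c["z_map"][a,b]) for a,b in zip(r,k) if c["z_map"][a,b]>0])
    g=w[(w[:,2]<.014)&(w[:,2]>.004)]
    print("rect",cv2.minAreaRect((g[:,:2]*1000).astype(np.float32)))
    t=w[w[:,2]>.112]; print("nut",len(t),t.mean(0) if len(t) else 0,w[:,2].max())
    t=w[(w[:,2]>.095)&(w[:,2]<.107)]; print("griptop",len(t),t.mean(0), t.min(0),t.max(0))
E
```

```text
top -0.00015219262387139443
0.75 11748
rect ((543.7562866210938, 72.95829010009766), (269.8243103027344, 149.8812255859375), 69.75103759765625)
nut 157 [0.5233 0.0908 0.1205] 0.12368264312020638
griptop 340 [0.5224 0.0897 0.1026] [0.5042 0.0705 0.0951] [0.5434 0.1098 0.1061]
side 0.00016225367984190608
0.86 10946
rect ((542.8064575195312, 71.25102996826172), (270.46856689453125, 151.43116760253906), 69.68225860595703)
nut 149 [0.5222 0.0909 0.1207] 0.1238215691166536
griptop 357 [0.5192 0.0956 0.1021] [0.5028 0.0706 0.0951] [0.5421 0.1098 0.1069]
```

send_rows:
  moves: "87 -29 0 26 0;87 -29 0 26 0;87 -29 0 26 0;87 -29 0 26 0;87 -29 0 26 0;87 -29 0 26 0;87 -29 0 26 0;87 -29 0 26 0;87 -29 0 26 0;87 -29 0 26 0;87 -29 0 26 0;87 -29 0 26 0;87 -29 0 26 0;87 -29 0 26 0;87 -29 0 26 0;87 -29 0 26 0;87 -29 0 26 0;87 -29 0 26 0;87 -29 0 26 0;87 -29 0 26 0"

```text
time_s: 2.77
position: [0.5166, 0.0813, 0.2228]
tcp_rot: [[0.237, 0.001, 0.972], [-0.972, -0.0, 0.237], [0.0, -1.0, 0.0]]
force: [0.8, -1.5, -0.1]
opening: 0.997
```

send_rows:
  moves: "87 0 0 0 -7.1;87 0 0 0 -7.1;87 0 0 0 -7.1;87 0 0 0 -7.1;87 0 0 0 -7.1;87 0 0 0 -7.1;87 0 0 0 -7.1;87 0 0 0 -7.1;87 0 0 0 -7.1;87 0 0 0 -7.1;87 0 0 0 -7.1;87 0 0 0 -7.1;87 0 0 0 -7.1;87 0 0 0 -7.1;87 0 0 0 -7.1;87 0 0 0 -7.1;87 0 0 0 -7.1;87 0 0 0 -7.1;87 0 0 0 -7.1;87 0 0 0 -7.1"

```text
time_s: 4.43
position: [0.516, 0.0793, 0.2227]
tcp_rot: [[0.406, 0.0, -0.914], [0.914, -0.0, 0.406], [0.0, -1.0, -0.0]]
force: [0.1, 0.7, 0.2]
opening: 0.998
```

send_rows:
  moves: "87 13 0 -1.8 0;87 0 30 0 0;87 0 30 0 0;87 0 30 0 0;87 0 30 0 0;87 0 20 0 0;87 0 16 0 0;87 0 0 0 0;87 0 0 0 0"

```text
time_s: 5.18
position: [0.523, 0.091, 0.0659]
tcp_rot: [[0.414, -0.001, -0.91], [0.91, 0.0, 0.414], [-0.0, -1.0, 0.001]]
force: [-0.2, 0.4, -0.4]
opening: 1.0
```

```bash
python3 - <<'E'
from h import *
s=read_state();print(s["position"],s["joint_positions"],s["force"])
c=capture("side");cv2.imwrite("pics/s1.png",cv2.resize(c["image"][150:340,160:420],None,fx=2.5,fy=2.5))
E
```

```text
[0.52299779 0.09098103 0.06589512] [-2.20779604e+00  3.69605812e+01  1.02790562e+02  1.77790996e-02
  4.03302535e+01 -6.77921849e+01] [-0.22889014  0.40666307 -0.38287311]
```

View pics/s1.png

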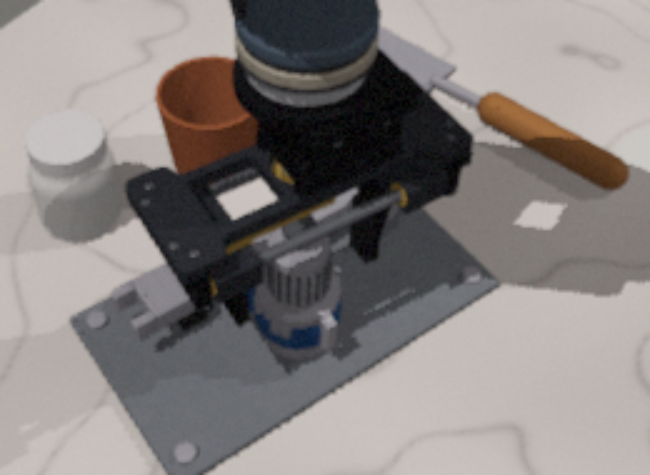

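The fingers straddle the grip centrally, with the knurled sleeve at about (300,270) in the crop. Close now.

send_rows:
  moves: "0 0 0 0 0;0 0 0 0 0;0 0 0 0 0;0 0 0 0 0;0 0 0 0 0;0 0 0 0 0;0 0 0 0 0;0 0 0 0 0"

```text
time_s: 5.9
position: [0.5231, 0.0905, 0.0666]
tcp_rot: [[0.412, 0.001, -0.911], [0.911, 0.0, 0.412], [0.001, -1.0, -0.0]]
force: [1.4, 6.5, 2.3]
opening: 0.48
```

send_rows:
  moves: "0 0 -3 0 0;0 0 -3 0 0;0 0 -2 0 0;0 0 -2 0 0;0 0 0 0 0;0 0 0 0 0;0 0 0 0 0"

```text
time_s: 6.48
position: [0.5233, 0.0914, 0.0753]
tcp_rot: [[0.412, 0.0, -0.911], [0.911, 0.002, 0.412], [0.002, -1.0, 0.0]]
force: [3.1, 4.7, -10.6]
opening: 0.455
```

send_rows:
  moves: "0 0 -0.8 0 3;0 0 0 0 5;0 0 0 0 5;0 0 0 0 5;0 0 0 0 5;0 0 0 0 5;0 0 0 0 0"

```text
time_s: 7.07
position: [0.5237, 0.0919, 0.0761]
tcp_rot: [[0.794, 0.001, -0.608], [0.608, 0.003, 0.794], [0.002, -1.0, 0.001]]
force: [4.8, 5.3, -10.6]
opening: 0.449
```

```bash
python3 - <<'E'
from h import *
s=read_state();print(s["position"],s["joint_positions"],s["force"],s["moment"],np.degrees(np.arctan2(s["tcp_rot"][1][0],s["tcp_rot"][0][0])))
c=capture("side");cv2.imwrite("pics/s2.png",cv2.resize(c["image"][150:340,160:420],None,fx=2.5,fy=2.5))
E
```

```text
[0.52369298 0.0919325  0.07609069] [ -2.17926966  35.92727332 102.51285834   0.2208312   41.49876858
 -39.76932692] [  4.80350102   5.26015463 -10.56551238] [ 0.9585996  -0.64504007 -0.01385352] 37.42464894450816
```

View pics/s2.png

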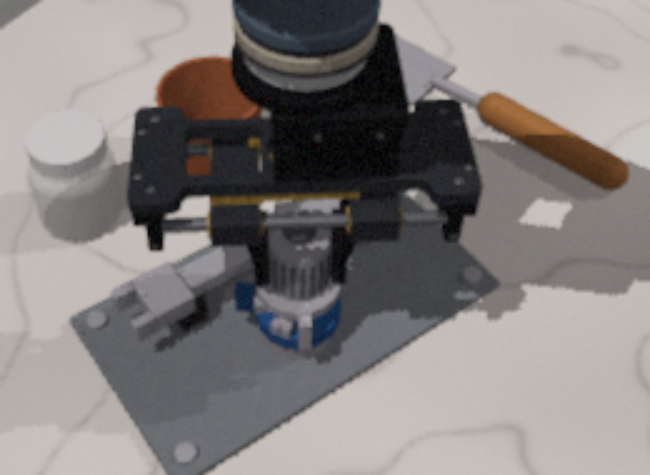

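send_rows:
  moves: "0 0 0 0 5;0 0 0 0 5;0 0 0 0 5;0 0 0 0 5;0 0 0 0 5;0 0 0 0 5;0 0 0 0 5;0 0 0 0 5;0 0 0 0 5;0 0 0 0 5;0 0 0 0 5;0 0 0 0 5;0 0 0 0 0;0 0 0 0 0"

```text
time_s: 8.28
position: [0.5251, 0.0923, 0.0764]
tcp_rot: [[0.924, 0.004, 0.382], [-0.382, 0.003, 0.924], [0.002, -1.0, 0.005]]
force: [7.0, 7.9, -10.0]
opening: 0.449
```

```bash
cat > st.py <<'E'
from h import *
np.set_printoptions(precision=4,suppress=True)
s=read_state();print(s["position"],s["joint_positions"],s["force"],s["moment"],"tau6",s["tau"][5],"ang",np.degrees(np.arctan2(s["tcp_rot"][1][0],s["tcp_rot"][0][0])),s["opening"])
E
python3 st.py
```

```text
[0.5251 0.0923 0.0764] [ -2.1698  35.9245 102.4306   0.3014  41.425   20.0711] [  7.0431   7.8503 -10.0196] [ 1.3909 -0.6659 -0.0362] tau6 0.005346677644411102 ang -22.466800524559503 0.44895711074104033
```

send_rows:
  moves: "0 0 0 0 3;0 0 0 0 3;0 0 0 0 0"

```text
time_s: 8.53
position: [0.5252, 0.0922, 0.0764]
tcp_rot: [[0.878, 0.004, 0.478], [-0.478, 0.003, 0.878], [0.002, -1.0, 0.005]]
force: [6.5, 7.1, -10.5]
opening: 0.45
```

```bash
python3 st.py
```

```text
[0.5252 0.0922 0.0764] [ -2.1707  35.921  102.4221   0.2981  41.4156  26.1617] [  6.5406   7.1326 -10.5399] [ 1.4299 -0.7753 -0.0542] tau6 0.22443090565502644 ang -28.555854870890226 0.4503949194742558
```

send_rows:
  moves: "0 0 0 0 3;0 0 0 0 3;0 0 0 0 0"

```text
time_s: 8.78
position: [0.5254, 0.0922, 0.0764]
tcp_rot: [[0.824, 0.005, 0.567], [-0.567, 0.003, 0.824], [0.002, -1.0, 0.005]]
force: [5.8, 7.3, -9.9]
opening: 0.454
```

```bash
python3 st.py
```

```text
[0.5254 0.0922 0.0764] [ -2.1739  35.9212 102.4144   0.2982  41.4043  32.1617] [ 5.7744  7.3116 -9.8779] [ 1.4573 -0.7486 -0.0666] tau6 0.22316093556582928 ang -34.559120511251216 0.45419116264568343
```

send_rows:
  moves: "0 0 0 0 3;0 0 0 0 3;0 0 0 0 0"

```text
time_s: 9.03
position: [0.5255, 0.0921, 0.0765]
tcp_rot: [[0.76, 0.005, 0.65], [-0.65, 0.003, 0.76], [0.002, -1.0, 0.006]]
force: [7.0, 7.3, -10.6]
opening: 0.454
```

```bash
python3 st.py
```

```text
[0.5255 0.0921 0.0765] [ -2.1797  35.9199 102.4096   0.2917  41.3982  38.1594] [  7.0297   7.2561 -10.645 ] [ 1.3705 -0.805   0.0203] tau6 0.22185669746249914 ang -40.557657366283024 0.454294575975864
```

send_rows:
  moves: "0 0 0 0 3;0 0 0 0 3;0 0 0 0 0"

```text
time_s: 9.28
position: [0.5256, 0.092, 0.0765]
tcp_rot: [[0.688, 0.005, 0.726], [-0.726, 0.003, 0.688], [0.001, -1.0, 0.006]]
force: [6.6, 6.3, -10.7]
opening: 0.454
```

```bash
python3 st.py; python3 - <<'E'
from h import *
a=capture("top")["image"][190:300,160:330];b=capture("side")["image"][150:340,160:420]
cv2.imwrite("pics/s3.png",np.vstack([cv2.resize(a,(455,295)),cv2.resize(b,(455,305))]))
E
```

```text
[0.5256 0.092  0.0765] [ -2.1846  35.9191 102.4023   0.2854  41.3879  44.1638] [  6.5501   6.2509 -10.6713] [ 1.4583 -0.8785 -0.0473] tau6 0.22057232446968555 ang -46.56229859901449 0.4544868599441949
```

View pics/s3.png

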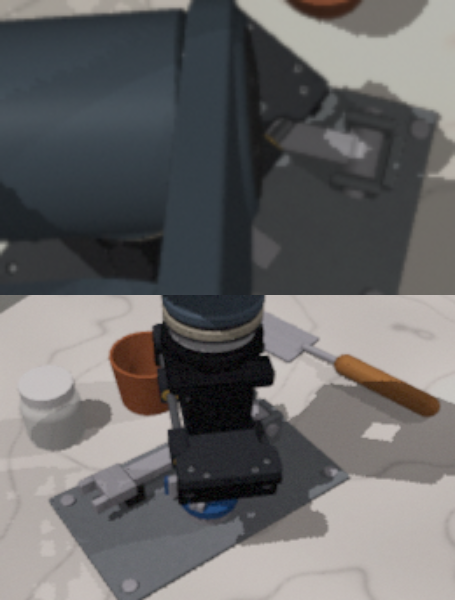

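The gripper body hides the sleeve, but the lug's pale end shows at (265,250) in the top crop. It should have turned about 106–112°. I'll keep turning in small steps and track the lug end.

```bash
cat > lug.py <<'E'
from h import *
c=capture("top"); g=cv2.cvtColor(c["image"],cv2.COLOR_BGR2GRAY)
A=np.array([.523,.0905]);x0=np.radians(-20.28)
w=g[268:300,248:285]; P=[]
for r in range(265,300):
    for k in range(245,290):
        d=c["z_map"][r,k]
        if d>0:
            p=world(c,(r,k),d=d)
            if .05<p[2]<.078 and 0.03<np.hypot(*(p[:2]-A))<.072: P.append(p)
P=np.array(P); print(len(P))
if len(P):
    m=P.mean(0);print("lug",m,"turn",np.degrees(x0-np.arctan2(m[1]-A[1],m[0]-A[0])), "rmax",np.hypot(*(P[:,:2]-A).T).max())
E
python3 lug.py
```

```text
115
lug [0.48589663 0.04815656 0.06841921] turn 110.94641395021694 rmax 0.06555039722656412
```

send_rows:
  moves: "0 0 0 0 3;0 0 0 0 0;0 0 0 0 0"

```text
time_s: 9.68
position: [0.5257, 0.092, 0.0765]
tcp_rot: [[0.65, 0.005, 0.76], [-0.76, 0.003, 0.65], [0.001, -1.0, 0.006]]
force: [6.8, 6.0, -10.6]
opening: 0.454
```

```bash
python3 st.py; python3 lug.py
```

```text
[0.5257 0.092  0.0765] [ -2.1889  35.9175 102.3993   0.2832  41.3838  47.0672] [  6.7534   5.9861 -10.626 ] [ 1.376  -0.8331 -0.0043] tau6 -0.018419825937598944 ang -49.46817597319846 0.45366443996029343
102
lug [0.48331721 0.0494201  0.06842142] turn 113.72894481098662 rmax 0.06540371456301888
```

send_rows:
  moves: "0 0 0 0 3;0 0 0 0 0;0 0 0 0 0"

```text
time_s: 9.98
position: [0.5258, 0.092, 0.0765]
tcp_rot: [[0.609, 0.006, 0.793], [-0.793, 0.003, 0.609], [0.001, -1.0, 0.006]]
force: [7.6, 4.8, -10.7]
opening: 0.45
```

```bash
python3 st.py; python3 lug.py
```

```text
[0.5258 0.092  0.0765] [ -2.1909  35.9169 102.3962   0.2804  41.3766  50.0692] [  7.5953   4.8359 -10.7212] [ 1.3814 -0.8244 -0.0503] tau6 -0.01901756739243865 ang -52.47015406111251 0.4496244174700159
88
lug [0.48101533 0.05065038 0.06830562] turn 116.21450202474004 rmax 0.06554654311356138
```

send_rows:
  moves: "0 0 0 0 3;0 0 0 0 0;0 0 0 0 0"

```text
time_s: 10.28
position: [0.5256, 0.0919, 0.0766]
tcp_rot: [[0.569, 0.005, 0.822], [-0.822, 0.002, 0.569], [0.001, -1.0, 0.006]]
force: [5.6, 6.5, -9.5]
opening: 0.45
```

```bash
python3 st.py; python3 lug.py
```

```text
[0.5256 0.0919 0.0766] [ -2.1744  35.9073 102.411    0.2088  41.3803  53.0039] [ 5.617   6.4527 -9.4984] [ 1.1938 -0.9702  0.3186] tau6 0.3242805227637291 ang -55.33473598423631 0.45030336334605425
70
lug [0.47946042 0.05142427 0.068485  ] turn 117.81278876994428 rmax 0.06493036524846332
```

Moment about z has jumped to 0.32 N·m, so this is probably the stop. One more small step to confirm.

send_rows:
  moves: "0 0 0 0 2;0 0 0 0 0;0 0 0 0 0"

```text
time_s: 10.58
position: [0.5252, 0.0916, 0.0766]
tcp_rot: [[0.541, 0.005, 0.841], [-0.841, 0.001, 0.541], [0.001, -1.0, 0.005]]
force: [4.3, 6.2, -9.1]
opening: 0.452
```

```bash
python3 st.py; python3 lug.py
```

```text
[0.5252 0.0916 0.0766] [ -2.1778  35.891  102.4385   0.1281  41.4077  54.9739] [ 4.2705  6.2124 -9.1299] [ 0.8305 -0.9073  0.4511] tau6 0.46171417459845543 ang -57.24779171893373 0.4518737101899261
70
lug [0.47933386 0.05153557 0.06845425] turn 117.97664259734172 rmax 0.06488005495998994
```

send_rows:
  moves: "0 0 2 0 -1;0 0 3 0 0;0 0 3 0 0;0 0 2 0 0;0 0 0 0 0;0 0 0 0 0"

```text
time_s: 11.13
position: [0.5254, 0.0916, 0.0671]
tcp_rot: [[0.555, 0.005, 0.832], [-0.832, 0.002, 0.555], [0.002, -1.0, 0.005]]
force: [4.5, 5.9, -6.1]
opening: 0.45
```

```bash
python3 st.py; python3 lug.py
```

```text
[0.5254 0.0916 0.0671] [ -2.186   36.8629 102.6988   0.1525  40.1474  54.0044] [ 4.529   5.9267 -6.0524] [ 0.8664 -0.8349  0.2848] tau6 0.2720064204186201 ang -56.30693584234453 0.4502500789598486
70
lug [0.4797147  0.05040446 0.05861093] turn 116.91080119345553 rmax 0.06529591732607716
```

send_rows:
  moves: "60 0 0 0 0;60 0 0 0 0;60 0 0 0 0;60 0 0 0 0;60 0 0 0 0;60 0 0 0 0"

```text
time_s: 11.68
position: [0.5227, 0.0903, 0.0674]
tcp_rot: [[0.554, -0.0, 0.832], [-0.832, -0.0, 0.554], [-0.0, -1.0, -0.0]]
force: [-0.8, 0.5, -0.0]
opening: 0.681
```

```bash
python3 st.py; python3 lug.py
```

```text
[0.5227 0.0903 0.0674] [ -2.2781  36.7724 102.8548  -0.0034  40.3859  54.0544] [-0.7853  0.5319 -0.0276] [-0.0589 -0.0142 -0.0163] tau6 7.49005380384915e-05 ang -56.32995899531906 0.6814515469905711
54
lug [0.47946954 0.04946261 0.05865698] turn 116.40859517623011 rmax 0.06522380233058236
```

Released, the lug top is at 58.7 mm against 59 mm nominal, so the sleeve is fully home at about 117°. Next: lift clear and align with the prop head.

send_rows:
  moves: "87 0 0 0 0;87 0 0 0 0;87 0 -20 0 0;87 0 -30 0 0;87 0 -40 0 0;87 0 -40 0 0;87 0 0 0 -6;87 0 0 0 -6;87 0 0 0 -6;87 0 0 0 -6;87 0 0 0 -6;87 0 0 0 -6;87 28 0 35 0;87 27 0 35 0;87 0 0 0 0;87 0 0 0 0"

```text
time_s: 13.07
position: [0.5953, 0.1348, 0.197]
tcp_rot: [[0.938, 0.001, 0.346], [-0.346, -0.0, 0.938], [0.001, -1.0, 0.0]]
force: [-0.4, -0.4, -0.7]
opening: 1.005
```

```bash
python3 st.py; python3 - <<'E'
from h import *
s=read_state();c=capture("wrist");P=wcloud(c,s)
O=np.array([.5749,.0711]);a=np.radians(-20.28);X=np.array([np.cos(a),np.sin(a)]);Y=np.array([-X[1],X[0]])
q=np.c_[(P[:,:2]-O)@X,(P[:,:2]-O)@Y,P[:,2]]
h=q[(q[:,2]>.035)&(q[:,2]<.06)&(abs(q[:,0])<.03)&(q[:,1]>.05)&(q[:,1]<.11)]
print("head",len(h),h.min(0),h.max(0),np.median(h,0))
R=s["tcp_rot"];d=O+Y*.071-s["position"][:2]
print("to head tool dx,dz mm",1000*R[:2,0]@d,1000*R[:2,2]@d)
l=q[(q[:,2]>.045)&(abs(np.hypot(q[:,0]+.055,q[:,1])-.05)<.016)&(q[:,0]<-.03)]
print("lug",len(l),np.median(l,0) if len(l) else 0)
cv2.imwrite("pics/w1.png",c["image"])
E
```

```text
[0.5953 0.1348 0.197 ] [ 2.2847 30.7417 85.806  -0.0037 63.4032 22.517 ] [-0.4423 -0.3955 -0.7384] [-0.0488 -0.0415  0.049 ] tau6 0.02963021630421281 ang -20.230632847705188 1.0052492663962977
head 1659 [-0.01600717  0.05000388  0.03531824] [0.0199658  0.10243165 0.05296698] [0.00213914 0.07650598 0.05076392]
to head tool dx,dz mm 2.925242266248466 4.1441782709066
lug 1243 [-0.05051786  0.0604294   0.24754471]
```

View pics/w1.png

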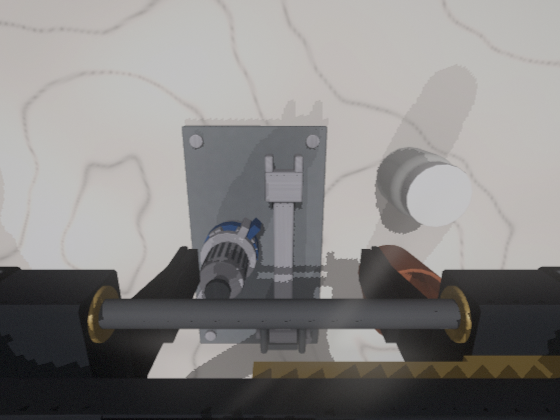

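The wrist view shows the prop head at (285,185), clear on both sides. The sleeve's tooth is at (250,225), off the bar. The jar at (435,190) stays outside the finger span. Descend on the head.

send_rows:
  moves: "70 4 20 4 0;70 0 35 0 0;70 0 35 0 0;70 0 35 0 0;70 0 30 0 0;70 0 12 0 0;70 0 6 0 0;70 0 0 0 0;0 0 0 0 0;0 0 0 0 0;0 0 0 0 0;0 0 0 0 0;0 0 0 0 0;0 0 0 0 0;0 0 0 0 0"

```text
time_s: 14.37
position: [0.6003, 0.1361, 0.025]
tcp_rot: [[0.938, 0.003, 0.347], [-0.347, -0.0, 0.938], [0.003, -1.0, 0.001]]
force: [1.1, -2.8, 1.5]
opening: 0.407
```

```bash
python3 st.py; python3 - <<'E'
import numpy as np
# arc increments, R=171, from th=0: dz(rest y), dy(tool y = down)
R=171;t=np.radians(np.arange(0,106,5));y=R*np.cos(t);z=R*np.sin(t)
print(np.round(np.c_[np.degrees(t[1:]),-np.diff(z),np.diff(y)],1).tolist())
E
```

```text
[0.6003 0.1361 0.025 ] [ 2.3992 44.8123 91.1558 -0.0359 43.8736 22.7406] [ 1.1036 -2.7871  1.5478] [-0.2023 -0.3144 -0.0533] tau6 -0.04866347531788051 ang -20.31569034081024 0.40654602934199185
[[5.0, -14.9, -0.7], [10.0, -14.8, -1.9], [15.0, -14.6, -3.2], [20.0, -14.2, -4.5], [25.0, -13.8, -5.7], [30.0, -13.2, -6.9], [35.0, -12.6, -8.0], [40.0, -11.8, -9.1], [45.0, -11.0, -10.1], [50.0, -10.1, -11.0], [55.0, -9.1, -11.8], [60.0, -8.0, -12.6], [65.0, -6.9, -13.2], [70.0, -5.7, -13.8], [75.0, -4.5, -14.2], [80.0, -3.2, -14.6], [85.0, -1.9, -14.8], [90.0, -0.7, -14.9], [95.0, 0.7, -14.9], [100.0, 1.9, -14.8], [105.0, 3.2, -14.6]]
```

send_rows:
  moves: "0 0 -14.9 -0.7 0;0 0 -14.8 -1.9 0;0 0 -14.6 -3.2 0;0 0 -14.2 -4.5 0;0 0 -13.8 -5.7 0;0 0 0 0 0"

```text
time_s: 14.87
position: [0.5944, 0.1202, 0.0991]
tcp_rot: [[0.938, 0.003, 0.348], [-0.348, -0.001, 0.938], [0.003, -1.0, 0.0]]
force: [4.6, -1.2, -2.8]
opening: 0.407
```

```bash
python3 st.py; python3 - <<'E'
from h import *
c=capture("side"); print([(m["p"],m["pixel"]) for m in mark_of(c,"prop_head")[:2]])
print("expected pix",proj(c,[.5402+.3466*.171*.906,-.0227+.938*.171*.906,.042+.0723]))
cv2.imwrite("pics/s5.png",cv2.resize(c["image"][120:340,130:430],None,fx=2,fy=2))
E
```

```text
[0.5944 0.1202 0.0991] [ 0.9054 37.856  90.8244 -0.0498 51.1433 21.2866] [ 4.6486 -1.2095 -2.8332] [-0.1449 -0.5969  0.0455] tau6 0.009386364254169166 ang -20.350048666302527 0.40679722565102266
[(0.96, [236.6, 228.2])]
expected pix [np.float64(236.15904403570252), np.float64(229.86991597855837)]
```

View pics/s5.png

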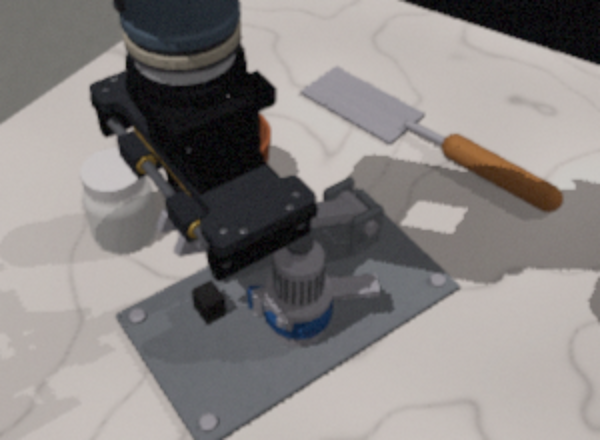

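The head moves with the gripper: its mark at (236.6,228) matches the predicted pixel. The sleeve is down, with the lug end at (370,285) well away from the bar. Continue the arc.

send_rows:
  moves: "0 0 -13.2 -6.9 0;0 0 -12.6 -8 0;0 0 -11.8 -9.1 0;0 0 -11 -10.1 0;0 0 -10.1 -11 0;0 0 -9.1 -11.8 0;0 0 -8 -12.6 0;0 0 0 0 0"

```text
time_s: 15.63
position: [0.5702, 0.0548, 0.1731]
tcp_rot: [[0.937, 0.003, 0.349], [-0.349, -0.0, 0.937], [0.002, -1.0, 0.001]]
force: [4.5, -0.8, -1.0]
opening: 0.41
```

```bash
python3 st.py
```

```text
[0.5702 0.0548 0.1731] [-5.6879 29.7331 92.6765  0.0042 57.4441 14.7273] [ 4.4745 -0.7717 -1.0122] [-0.2731 -0.693   0.0634] tau6 -0.023204087046906352 ang -20.41753450891882 0.40984207164813063
```

send_rows:
  moves: "0 0 -6.9 -13.2 0;0 0 -5.7 -13.8 0;0 0 -4.5 -14.2 0;0 0 -3.2 -14.6 0;0 0 -1.9 -14.8 0;0 0 -0.7 -14.9 0;0 0 0.7 -14.9 0;0 0 1.9 -14.8 0;0 0 0 0 0;0 0 0 0 0"

```text
time_s: 16.47
position: [0.5305, -0.0523, 0.193]
tcp_rot: [[0.937, 0.002, 0.348], [-0.348, -0.001, 0.937], [0.002, -1.0, 0.0]]
force: [4.4, -2.9, 2.9]
opening: 0.413
```

```bash
python3 st.py;python3 - <<'E'
from h import *
y=np.array([.3466,.938]);H=np.array([.5402,-.0227])
for n in("side","top"):
    c=capture(n); print(n,[(round(m["p"],2),m["pixel"]) for m in mark_of(c,"prop_head")[:2]])
    for d in(95,100,105):
        t=np.radians(d); print(d,proj(c,[*(H+y*.171*np.cos(t)),.042+.171*np.sin(t)]))
E
```

```text
[ 0.5305 -0.0523  0.193 ] [-17.6491  25.3756  97.1853   0.0059  57.305    2.7124] [ 4.3635 -2.9249  2.8851] [-0.3702 -0.6652 -0.0687] tau6 -0.062393664848059416 ang -20.364763546061468 0.41273093181933845
side []
95 [np.float64(147.27487689904996), np.float64(319.83198328753883)]
100 [np.float64(145.08121188251624), np.float64(326.98095007431385)]
105 [np.float64(143.6525880536987), np.float64(333.7560277714879)]
top []
95 [np.float64(234.7964539158336), np.float64(311.50567079297224)]
100 [np.float64(237.5728355697786), np.float64(322.0680588787545)]
105 [np.float64(240.42258964563013), np.float64(332.29397195351356)]
```

send_rows:
  moves: "0 0 1.1 -5.9 0;0 0 1.3 -5.9 0;0 0 0 0 0;0 0 0 0 0"

```text
time_s: 17.0
position: [0.5269, -0.0623, 0.191]
tcp_rot: [[0.938, 0.003, 0.347], [-0.347, 0.0, 0.938], [0.003, -1.0, 0.001]]
force: [4.7, -0.9, 3.5]
opening: 0.413
```

```bash
python3 st.py
```

```text
[ 0.5269 -0.0623  0.191 ] [-18.8562  25.336   97.6938   0.0771  56.7943   1.4125] [ 4.7005 -0.8949  3.5473] [ 0.305  -0.8097 -0.0033] tau6 0.004076062759850174 ang -20.31097116522582 0.4130055015315832
```

send_rows:
  moves: "50 0 0 0 0;70 0 0 0 0;70 0 0 0 0;70 0 0 0 0;70 0 0 0 0;70 0 0 0 0;70 0 0 0 0;70 0 0 0 0"

```text
time_s: 17.67
position: [0.525, -0.0629, 0.1902]
tcp_rot: [[0.938, -0.001, 0.347], [-0.347, 0.0, 0.938], [-0.001, -1.0, -0.0]]
force: [0.5, -0.8, -0.7]
opening: 0.795
```

send_rows:
  moves: "70 0 -5 0 0;70 0 -15 0 0;70 0 -25 0 0;70 0 -30 0 0;70 0 -30 0 0;70 0 0 0 0;70 0 0 0 0;70 0 0 0 0"

```text
time_s: 18.33
position: [0.5248, -0.0628, 0.2952]
tcp_rot: [[0.938, -0.001, 0.347], [-0.347, 0.0, 0.938], [-0.001, -1.0, -0.0]]
force: [0.1, -0.8, -0.9]
opening: 0.802
```

```bash
python3 st.py;python3 - <<'E'
from h import *
y=np.array([.3466,.938]);H=np.array([.5402,-.0227]);im=[]
for n in("side","top"):
    c=capture(n); print(n,[(round(m["p"],2),m["pixel"]) for m in mark_of(c,"prop_head")[:2]])
    for d in(95,100,105):
        t=np.radians(d); print(d,proj(c,[*(H+y*.171*np.cos(t)),.042+.171*np.sin(t)]))
    for t,z in(("pot",0),("jar",0),("trowel",0)):
        for m in mark_of(c,t)[:1]: print(t,round(m["p"],2),m["pixel"],world(c,m["pixel"],z=z))
    im.append(c["image"])
cv2.imwrite("pics/f.png",cv2.resize(np.hstack(im),(800,300)))
cv2.imwrite("pics/f1.png",im[0])
E
python3 lug.py
```

```text
[ 0.5248 -0.0628  0.2952] [-18.946   18.0095  90.5258  -0.0028  71.4965   1.3747] [ 0.1105 -0.7503 -0.9471] [-0.0075 -0.0296  0.0248] tau6 0.0014136008758214302 ang -20.319798119709663 0.8022178778249297
side [(0.93, [146.2, 332.9])]
95 [np.float64(147.27487689904996), np.float64(319.83198328753883)]
100 [np.float64(145.08121188251624), np.float64(326.98095007431385)]
105 [np.float64(143.6525880536987), np.float64(333.7560277714879)]
pot 0.85 [213.3, 244.0] [ 0.67886038 -0.01248857  0.        ]
jar 0.62 [235.7, 192.4] [0.72377865 0.09254978 0.        ]
trowel 0.91 [193.8, 346.5] [ 0.53292289 -0.18603212  0.        ]
top []
95 [np.float64(234.7964539158336), np.float64(311.50567079297224)]
100 [np.float64(237.5728355697786), np.float64(322.0680588787545)]
105 [np.float64(240.42258964563013), np.float64(332.29397195351356)]
pot 0.92 [179.3, 282.5] [ 0.67785229 -0.016191    0.        ]
jar 0.63 [159.6, 225.2] [0.73019653 0.09012744 0.        ]
208
lug [0.4864478  0.05826102 0.05892799] turn 118.30776373268634 rmax 0.06531604398988511
```

View pics/f1.png

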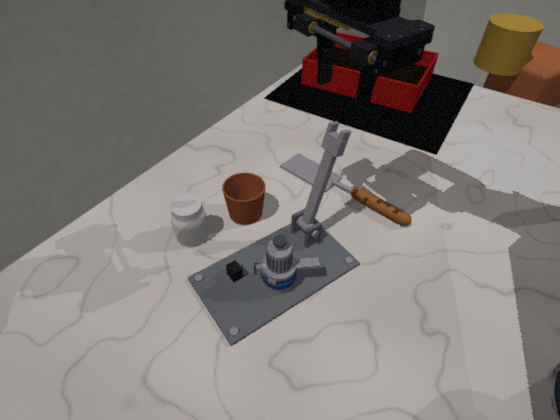

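The bar stands on its stop: its head mark is at column 333, where a 105° lean predicts 334. The lug is open and down, the pot, jar and trowel haven't moved, and the gripper is clear. Handing in.

```bash
python3 -c "
from rig import *
print(hand_in())"
```

```text
the job is handed in; nothing more can be done
None
```

The tool rest is set up and the job is handed in, after about 18 s on the robot's clock; the hand-in gave no verdict.

- **Sleeve:** I gripped it, pulled it up about 10 mm and turned it clockwise until the stop was felt. At the stop the moment rose to about 0.45 N·m and the lug stopped turning at about 118° (2.06 rad). I then lowered and released it. The lug's top measured 58.9 mm above the bench against 59 mm nominal, so the sleeve is fully home.
- **Prop bar:** I gripped it by the head, swung it over to about 14° past upright and let go. In the side view its head sits within about 3 pixels of where the stop position (15° past upright) should put it.
- **Pot, jar and trowel:** They were within about 8 mm of their first measured positions, which is the scatter of the network marks, and the last picture shows them undisturbed.
- **Gripper:** It was retracted and touching nothing, about 0.3 m above the bench.

**Checks that failed:** In the last top view the network found neither the prop head nor the trowel, so both were confirmed from the side view only.

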